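# Dry-lay carved ornaments on a panel

## Robot

A 6-joint arm with a two-finger parallel gripper is mounted at the origin on the work surface. World frame = base frame: x ahead of the robot, y to its left, z up, the work surface at z = 0. Lengths are in m, angles in rad, forces in N, time in s.
With the tool pointing down it reaches from about 0.3 to 0.775 m from the base axis. Payload 14.6 kg.
Tool frame: the origin (TCP) lies between the finger pads; the fingertips stand 8 mm ahead of it and the grasp point (between the pads) lies 11 mm behind it; z points along the fingers, y is the line along which they close (so a half turn about z gives the same grasp; the last joint's range is limited). The gripper opens to 94 mm and grips with 3 to 60 N. Pads are 16 mm wide; open, the fingers measure 119 mm over their backs; the gripper's body (75 mm by 177 mm) begins 78 mm behind the grasp point.
Start: joints at [-1.394, 0.3, 1.521, -0, 1.321, -0.067], TCP at [0.133, -0.534, 0.192] pointing down, gripper open.
Joint ranges: [-3.03, 3.03], [-0.79, 2.21], [0.23, 2.52], [-1.04, 4.18], [0, 3.07], [-2.55, 2.55]. Speed limits (rad/s): [2.22, 2.22, 2.57, 3.14, 3.14, 3.14].

## Interface

Orientations are given as a rotation vector (axis times angle).
In Python, from cell import r, vision gives the robot as it stands.
- The arm moves only by the shell command python3 -m handwheel 'ROWS' [OPENING] [FORCE]. ROWS is JSON, one flat list of numbers, 6 for each row, row after row: the shift along the tool's x, y, z in cm, then the turn, a rotation vector about the tool's x, y, z in degrees. A call has exactly 5 rows; each row is the pose to reach, as a shift and turn from the pose commanded when the call began, along the tool's axes at that moment; what a row does not reach only later rows make up. A row lasts 1/8 s, in which the tool goes at most 62.5 mm and 10.7 degrees, less where a joint would pass 70% of its speed; a pose out of reach is approached as far as the arm can. A call with a gripper value outside its range is refused whole. OPENING is the closure in counts, from 0 (fully open) to 255 (shut), set as the call begins (- or left out, the last holds). The fingers move at their own pace and stop on an object; FORCE is the grip in N (left out, the last holds). Time passes only in rows, so rows that repeat a pose let the fingers close, or fill a call up. It gives the time, the measured TCP pose, the force, the opening and the grip force at its end, in the units of the state.
- r.get_state(): the state, without advancing time (a new reading comes with each control period).
- vision.capture(name): name is "side" or "top"; returns a dict with "color" (400x640x3 uint8, blue, green, red), "fov_y" (degrees; the focal length in pixels is half the picture's height over the tangent of half this angle, whatever the lens; pixels are square), "cx", "cy" (the principal point, pixels), "cam_to_world" (4x4, takes a point from camera to world coordinates). Camera axes: x right, y up, looking along -z (the intrinsics and any distortion apply to the point x, -y, -z); pixel columns grow to the right and rows downward; lengths in m; the calibration is good to about 2 mm. A picture is of the moment at which its call begins. There is no depth.
- r.sign_off(): hands the job in; it is judged then, once.
The state is a dict: "t": time; "qpos": joint angles; "dq": joint speeds; "tau": joint torques, N m; "position": TCP position; "eef_rot": TCP orientation; "force": force on the tool from outside, world axes, zero at the start; "wrist_torque": the same for the moment, N m; "opening": finger opening in m; "gripper_force": force on a finger pad.
Only numpy, scipy, OpenCV 4.12 (cv2) and the standard library are available. Lean on these libraries where they do the work, as an engineer would, in place of code of your own. Each camera call takes 0.05 s, during which the arm holds its last target. There are 200 camera calls.

## Task

Dry-lay the loose carved pieces on the wooden panel before gluing, in one straight row with the knot and the palmette that are already fixed on it: lay the square block midway between knot and palmette with its sides square to the panel, and set the round rosette on top of the block, centred and face up. Lay the pointed leaf tablet midway between the block and the knot, its points along the row, and lay the ring flat midway between the block and the palmette. Leave the mallet and the cork sanding block where they lie.

Things in the scene. Friction and masses are not known exactly. Their poses are not given: they have to be found in the camera images.
- panel: Fixed flat board of mid-brown wood, 140 mm (its x) by 420 mm (its y) by 18 mm thick, lying on the bench with a thin dark line along each long edge. Origin: centre of its underside; its top is 18 mm higher. Its y axis is the line of the row. It lies roughly crosswise to the robot.
- knot: Fixed pale-wood carved knot glued on the panel's centre line near one end (either end): four interlaced loops on a round disc 56 mm across, 12 mm high. Origin: centre of its underside, on the panel's top, 160 mm from the panel's centre.
- palmette: Fixed pale-wood carved palmette, a fan of five rounded fronds about 55 mm across and 12 mm high, glued on the panel's centre line near the other end. Origin: its middle, at its underside on the panel's top, 160 mm from the panel's centre.
- block: Loose plain square block of pale wood, 54 x 54 x 20 mm high, with a thin dark line around its flat top. Origin: centre of its underside; x and y axes square to its sides, z up.
- rosette: Loose round turned rosette of pale wood, 44 mm in diameter: plain upright wall 13 mm high, with a ring of small beads round a centre bead on its top (23 mm high over all). Origin: centre of its flat underside, z up.
- leaf: Loose pointed leaf tablet of pale wood, 70 mm long (its x) from point to point, 30 mm wide (its y), 16 mm high, with dark vein lines on top; its two long sides are straight and parallel for 40 mm about the middle. Origin: centre of its underside, z up.
- ring: Loose turned ring of pale wood, 50 mm outside diameter, 28 mm hole, 16 mm high. Origin: centre of its underside, z up.
- sanding_block: Bystander, loose: cork sanding block 75 (its x) x 40 (its y) x 26 mm high, lying among the loose pieces. Origin: centre of its underside. Not to be moved.
- mallet: Bystander, loose: joiner's wooden mallet lying flat, head 80 (its x) x 120 (its y) x 60 mm high, handle 160 mm long towards its -x. Origin: centre of the head's underside. Not to be moved.
Mind the look-alikes: they are no part of the job. What is shaped like the leaf but blue, red or turquoise is not meant.

How it is judged:
By the outcome, as a careful person would: the job done as asked, in the order asked, and still so for the second after the job is handed in, with the robot touching nothing.
It also fails if it takes over 93 s, if anything falls off the work surface, if the arm or the gripper's body presses on something with over 40 N, if the wrist force passes 120 N, or if a joint passes its speed limit or range.

## Working session

There is one attempt and no reset: what is moved stays moved. The work goes in short steps, Python scripts to look and compute and a shell command to move; the robot and the scene stay as the last step left them, time stands still between calls to the robot, and variables do not carry over. Pictures are saved under pics/ and viewed, at most 14 in all, crops included, and the job is handed in when it is done.

```bash
mkdir -p pics
python3 - <<'E'
from cell import r, vision
import cv2,pickle
for n in("top","side"):
    c=vision.capture(n);cv2.imwrite(f"pics/{n}0.png",c["color"]);print({k:v for k,v in c.items() if k!="color"})
    pickle.dump(c,open(f"{n}0.pkl","wb"))
print(r.get_state())
E
ls
```

```text
{'fov_y': 57.720204347896214, 'cx': 319.85966988690456, 'cy': 204.34980864485092, 'cam_to_world': array([[-0.00344046,  0.99192303, -0.12679461,  0.42016948],
       [-0.99996259, -0.00441888, -0.00743609, -0.01927375],
       [-0.00793632,  0.12676428,  0.99190112,  0.97968608],
       [ 0.        ,  0.        ,  0.        ,  1.        ]])}
{'fov_y': 46.09220388680119, 'cx': 317.8497953259984, 'cy': 198.28867804946736, 'cam_to_world': array([[ 0.98452009,  0.13529926, -0.11141946,  0.38022969],
       [-0.17516929,  0.78127887, -0.59909853, -0.72682982],
       [ 0.00599208,  0.60934181,  0.79288502,  0.99018625],
       [ 0.        ,  0.        ,  0.        ,  1.        ]])}
{'t': 0.1, 'qpos': array([-1.39358966e+00,  3.00384293e-01,  1.52151886e+00,  4.24857857e-05,
        1.32067600e+00, -6.65860835e-02]), 'dq': array([ 0.00095082, -0.00124127, -0.0037352 ,  0.00053164,  0.00118009,
       -0.00051876]), 'tau': array([ 6.31894327e-04, -5.32644188e+01, -3.53283012e+01,  7.09981145e-02,
        2.34709441e-02, -4.80254232e-05]), 'position': array([ 0.13273499, -0.53349385,  0.19146027]), 'eef_rot': array([-3.11730357e+00, -3.81864640e-01,  2.11053690e-05]), 'force': array([0.00105588, 0.62559095, 0.55607355]), 'wrist_torque': array([ 0.01222463, -0.00144096,  0.0354748 ]), 'gripper_force': 0.0, 'opening': 0.09404820837815674}
pics
side0.pkl
top0.pkl
```

View pics/top0.png

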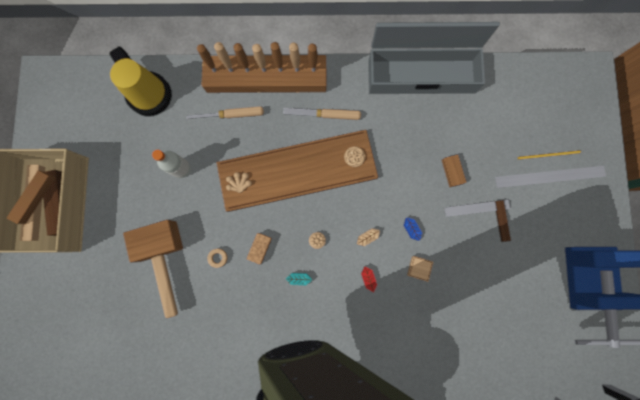

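View pics/side0.png

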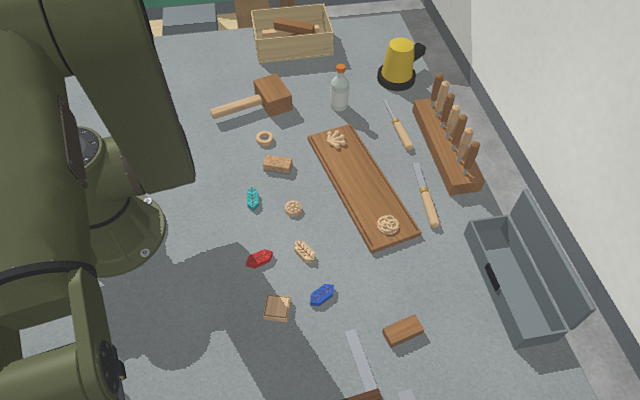

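The pictures show:

| Piece wanted | Top view (px) | Side view (px) | Could be confused with (top view) |
|---|---|---|---|
| leaf, pale | (369,237) | (305,251) | blue (413,228), red (369,278), turquoise (300,279) |
| block, pale square | (420,267) | (278,308) | brown offcut (454,170), cork block (260,248) |
| rosette | (317,240) | (293,208) | knot (355,156), which is fixed |
| ring | (217,258) | (264,138) | none |

The panel's corners in the top view are about (219,165), (365,132), (376,177) and (228,210). The knot is at its right end and the palmette at its left.

```bash
cat > h.py <<'E'
import numpy as np,cv2,pickle
def ray(c,uv):
    f=200/np.tan(np.radians(c["fov_y"]/2));M=c["cam_to_world"]
    d=M[:3,:3]@np.array([(uv[0]-c["cx"])/f,-(uv[1]-c["cy"])/f,-1]);return M[:3,3],d
def plane(c,uv,z):
    o,d=ray(c,uv);return (o+d*(z-o[2])/d[2])
def tri(c1,p1,c2,p2):
    o,d=ray(c1,p1);q,e=ray(c2,p2);s=np.linalg.lstsq(np.c_[d,-e],q-o,rcond=None)[0]
    a,b=o+d*s[0],q+e*s[1];return (a+b)/2,np.linalg.norm(a-b)
def blob(c,near,sat=60,half=28,k=4):
    """saturated component nearest a pixel, on an upscaled crop -> centroid, contour (px)"""
    x0,y0=int(near[0])-half,int(near[1])-half
    im=cv2.resize(c["color"][y0:y0+2*half,x0:x0+2*half],None,fx=k,fy=k,interpolation=cv2.INTER_CUBIC)
    m=(cv2.cvtColor(im,cv2.COLOR_BGR2HSV)[...,1]>sat).astype(np.uint8)
    m=cv2.morphologyEx(m,cv2.MORPH_OPEN,np.ones((5,5)))
    cs=max(cv2.findContours(m,cv2.RETR_EXTERNAL,cv2.CHAIN_APPROX_NONE)[0],key=lambda q:cv2.pointPolygonTest(q,(half*k,half*k),True))
    to=lambda p:(np.asarray(p,float)+.5)/k-.5+[x0,y0]
    M=cv2.moments(cs);return to([M["m10"]/M["m00"],M["m01"]/M["m00"]]),to(cs[:,0]),im,cs
def fitangle(w): # long axis angle of min area rect, world pts in mm
    (c,s,a)=cv2.minAreaRect((w*1000).astype(np.float32));return c,s,a
E
python3 - <<'E'
from h import *
T,S=[pickle.load(open(f"{n}0.pkl","rb")) for n in("top","side")]
P=dict(block=((420,267),(278,308),.02),rosette=((317,240),(293,208),.018),leaf=((369,237),(305,251),.016),ring=((217,258),(264,138),.016),sand=((260,248),(278,163),.026))
rows=[]
for n,(a,b,h) in P.items():
    out=[];tiles=[]
    for c,p in((T,a),(S,b)):
        ce,ct,im,cs=blob(c,p);out.append((ce,ct));cv2.drawContours(im,[cs],-1,(0,255,0),1);tiles.append(im)
    rows.append(np.vstack(tiles))
    X,g=tri(T,out[0][0],S,out[1][0])
    w=np.array([plane(T,q,h/2)[:2] for q in out[0][1]])
    print(n,out[0][0].round(1),out[1][0].round(1),"tri mm",(X*1000).round(1),"gap",round(g*1000,1),"top",(plane(T,out[0][0],h/2)*1000).round(1)[:2],"side",(plane(S,out[1][0],h/2)*1000).round(1)[:2],"rect",[np.round(v,1) for v in fitangle(w)])
cv2.imwrite("pics/c1.png",cv2.resize(np.hstack(rows),(800,320)))
k=1
for n,c,x0,y0,w,h in(("top",T,205,120,185,100),("side",S,295,110,135,150)):
    cv2.imwrite(f"pics/p_{n}.png",cv2.resize(c["color"][y0:y0+h,x0:x0+w],None,fx=4,fy=4,interpolation=cv2.INTER_CUBIC))
E
```

```text
block [419.8 268.2] [276.8 307.9] tri mm [ 373.8 -274.2   10.5] gap 0.0 top [ 373.8 -274.3] side [ 373.8 -274. ] rect [array([ 374.1, -274.3]), array([57.7, 54.9]), np.float64(73.8)]
rosette [316.9 239.9] [292.8 208.1] tri mm [448.9  -3.9   6.2] gap 0.0 top [448.8  -3.9] side [448.7  -5.9] rect [array([449. ,  -3.7]), array([42.6, 42.4]), np.float64(89.8)]
leaf [368.  236.7] [304.1 251.5] tri mm [ 456.8 -139.9    9.2] gap 0.1 top [ 456.8 -140.1] side [ 457.  -139.2] rect [array([ 456.7, -140.1]), array([30.1, 68.3]), np.float64(30.0)]
ring [217.1 257.6] [264.4 138. ] tri mm [403.1 261.6   6.8] gap 0.3 top [402.9 261.3] side [403.2 260.5] rect [array([403. , 261.3]), array([48.4, 51.8]), np.float64(13.8)]
sand [258.8 248.1] [277.3 163.5] tri mm [427.7 150.   14. ] gap 0.2 top [427.6 150.2] side [427.8 150.9] rect [array([427.7, 150.2]), array([43., 77.]), np.float64(68.2)]
```

View pics/c1.png

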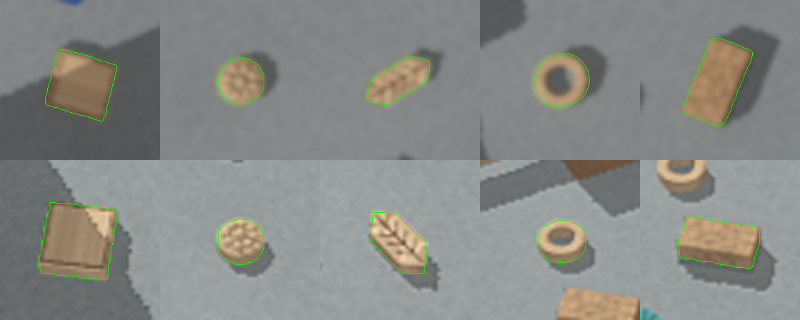

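View pics/p_top.png

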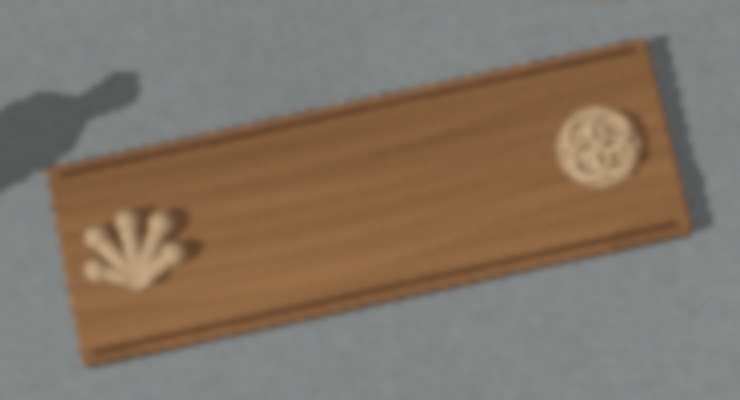

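The crops confirm the choices: pale square block, rosette, pale leaf with dark veins, and ring are all cleanly outlined. The panel crop shows the knot at about (355,157) px and the palmette at about (238,182) px. Next I measure the panel.

Run:
```python
from h import *
from cell import r
T,S=[pickle.load(open(f"{n}0.pkl","rb")) for n in("top","side")]
o=[]
for c,p in((T,(298,170)),(S,(363,188))):
    ce,ct,im,cs=blob(c,p,half=95); o.append((ce,ct)); print("area",cv2.contourArea(cs)/16, ct.min(0).round(), ct.max(0).round())
X,g=tri(T,o[0][0],S,o[1][0]);print("panel mid",X*1000,g*1000)
for (c,(ce,ct)) in zip((T,S),o):
    w=np.array([plane(c,q,.018)[:2] for q in ct]); print("rect18",[np.round(v,1) for v in fitangle(w)], (plane(c,ce,.009)*1000).round(1))
# knot by brightness
K=[]
for c,p in((T,(355,157)),(S,(388,225))):
    x0,y0=p[0]-22,p[1]-22
    im=cv2.resize(c["color"][y0:y0+44,x0:x0+44],None,fx=4,fy=4,interpolation=cv2.INTER_CUBIC)
    g=cv2.GaussianBlur(im[...,0],(9,9),0);t,m=cv2.threshold(g,0,255,cv2.THRESH_BINARY+cv2.THRESH_OTSU)
    n,l,s,ce=cv2.connectedComponentsWithStats(cv2.morphologyEx(m,cv2.MORPH_CLOSE,np.ones((9,9))))
    cs=max(cv2.findContours(m,0,1)[0],key=lambda q:cv2.pointPolygonTest(q,(88,88),True))
    (e,_,_)=cv2.fitEllipse(cv2.convexHull(cs));K.append(np.array(e)/4+[x0-.4,y0-.4]);print(K[-1])
X,g=tri(T,K[0],S,K[1]);print("knot",X*1000,g*1000,(plane(T,K[0],.024)*1000).round(1))
```

```text
area 7823.53125 [216. 130.] [378. 211.]
area 6532.0625 [307. 124.] [421. 253.]
panel mid [650.57091495  54.57313601 -28.51450405] 6.7258739062007065
rect18 [array([637.7,  50.3]), array([141.1, 420.4]), np.float64(12.3)] [638.7  52.    9. ]
rect18 [array([637.4,  45.8]), array([143.6, 426.3]), np.float64(12.3)] [644.   26.1   9. ]
[353.69066391 156.34064255]
[387.17261276 223.41490707]
knot [ 672.54707138 -103.87425381   23.76419936] 0.10497201947811313 [ 672.5 -103.9   24. ]
```

```bash
cat > go.py <<'E'
import sys,numpy as np
from scipy.spatial.transform import Rotation as R
from cell import r
def Rt(th): th=np.radians(th);c,s=np.cos(th),np.sin(th);return np.array([[c,s,0],[s,-c,0],[0,0,-1]])
s=r.get_state();p=s["position"]*1000;A=R.from_rotvec(s["eef_rot"])
print("t",round(s["t"],2),"at",p.round(1),"th",np.degrees(np.arctan2(*A.as_matrix()[[1,0],0])).round(1),"open",round(s["opening"]*1000,1),"F",s["force"].round(1),"grip",s["gripper_force"])
v=list(map(float,sys.argv[1:]))   # x y z th in mm,deg, repeated: a chain of targets
for i in range(0,len(v),4):
    x,B=np.array(v[i:i+3]),R.from_matrix(Rt(v[i+3]))
    print("shift cm",(A.inv().apply(x-p)/10).round(2),"turn deg",np.degrees((A.inv()*B).as_rotvec()).round(2)); p,A=x,B
E
python3 go.py 374 -274 80 73.8 374 -274 11 73.8
```

```text
t 0.1 at [ 132.7 -533.5  191.5] th 14.0 open 94.0 F [0.  0.6 0.6] grip 0.0
shift cm [ 29.68 -19.35  11.17] turn deg [-5.000e-02 -3.000e-02 -5.983e+01]
shift cm [0.  0.  6.9] turn deg [0. 0. 0.]
```

```bash
python3 -m handwheel '[4.5,-2.9,1.5,0,0,-9, 9,-5.8,3,0,0,-18, 13.5,-8.7,4.5,0,0,-27, 18,-11.6,6,0,0,-36, 22.5,-14.5,7.5,0,0,-45]' 0 30; python3 go.py 374 -274 80 73.8 374 -274 11 73.8
```

```text
t: 0.72
position: [0.317, -0.3372, 0.1164]
eef_rot: [-2.731, -1.553, -0.0]
force: [-0.1, -0.9, 0.0]
opening: 0.094
gripper_force: 0.0
t 0.72 at [ 317.  -337.2  116.4] th 59.3 open 94.0 F [-0.1 -0.9  0. ] grip 0.0
shift cm [8.35 1.67 3.64] turn deg [ -0.    -0.   -14.55]
shift cm [0.  0.  6.9] turn deg [0. 0. 0.]
```

```bash
python3 -m handwheel '[4.2,0.8,1.8,0,0,-7.5, 8.4,1.65,3.6,0,0,-14.7, 8.4,1.65,3.6,0,0,-14.7, 8.4,1.65,3.6,0,0,-14.7, 8.4,1.65,3.6,0,0,-14.7]' >/dev/null; python3 go.py 374 -274 11 73.8
```

```text
t 1.35 at [ 373.2 -276.1   81.4] th 73.6 open 93.6 F [-0.4 -0.6  0.4] grip 0.0
shift cm [0.23 0.02 7.04] turn deg [ 0.04  0.02 -0.25]
```

```bash
python3 -m handwheel '[0.2,0,3.5,0,0,-0.2, 0.2,0,6,0,0,-0.2, 0.2,0,7,0,0,-0.2, 0.2,0,7,0,0,-0.2, 0.2,0,7,0,0,-0.2]' && python3 go.py 374 -274 11 73.8 && python3 -m handwheel '[0,0,0,0,0,0, 0,0,0,0,0,0, 0,0,0,0,0,0, 0,0,0,0,0,0, 0,0,0,0,0,0]' 255 30
```

```text
t: 1.98
position: [0.3745, -0.2739, 0.0119]
eef_rot: [2.51, 1.886, 0.001]
force: [0.4, -0.4, -0.3]
opening: 0.0941
gripper_force: 0.0
t 1.98 at [ 374.5 -273.9   11.9] th 73.8 open 94.1 F [ 0.4 -0.4 -0.3] grip 0.0
shift cm [-0.03 -0.04  0.09] turn deg [0.08 0.03 0.04]
t: 2.6
position: [0.3741, -0.2733, 0.011]
eef_rot: [2.511, 1.888, -0.0]
force: [0.2, -0.4, -0.8]
opening: 0.0475
gripper_force: 0.0
```

```bash
python3 -m handwheel '[0,0,-3,0,0,0, 0,0,-6,0,0,0, 0,0,-9,0,0,0, 0,0,-9,0,0,0, 0,0,-9,0,0,0]' && python3 go.py 638.4 51 90 102.3
```

```text
t: 3.22
position: [0.3738, -0.273, 0.1001]
eef_rot: [-2.51, -1.887, 0.0]
force: [-0.3, -0.2, 0.1]
opening: 0.0005
gripper_force: 0.0
t 3.23 at [ 373.8 -273.   100.1] th 73.9 open 0.5 F [-0.3 -0.2  0.1] grip 0.0
shift cm [38.48 16.42  1.01] turn deg [ -0.05  -0.04 -28.43]
```

Run:
```python
from cell import r, vision
import cv2,pickle
ims=[]
for n in("top","side"):
    c=vision.capture(n);pickle.dump(c,open(f"{n}1.pkl","wb"));ims.append(c["color"][170:350,330:530] if n=="top" else c["color"][200:380,190:390])
cv2.imwrite("pics/miss.png",cv2.resize(cv2.hconcat(ims),(800,360)))
```

```text
(no output)
```

View pics/miss.png

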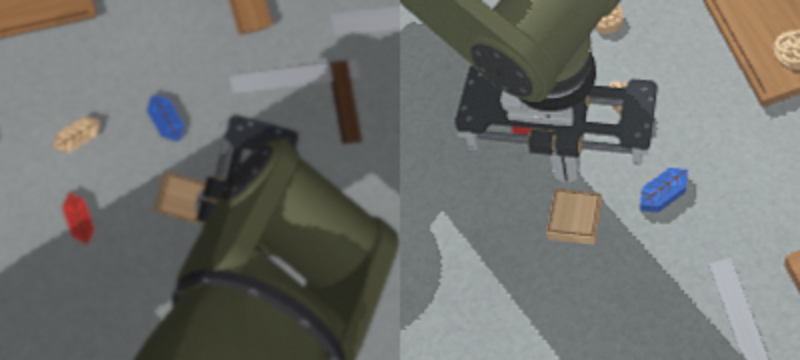

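Run:
```python
from h import *
from cell import r
T,S=[pickle.load(open(f"{n}1.pkl","rb")) for n in("top","side")]
def proj(c,X):
    f=200/np.tan(np.radians(c["fov_y"]/2));M=np.linalg.inv(c["cam_to_world"]);q=M[:3,:3]@X+M[:3,3];return np.array([c["cx"]+f*q[0]/-q[2],c["cy"]-f*q[1]/-q[2]])
ims=[]
for c,(x0,y0) in((T,(385,225)),(S,(222,240))):
    im=cv2.resize(c["color"][y0:y0+100,x0:x0+100],(400,400),interpolation=cv2.INTER_CUBIC)
    for X,col in(([.3738,-.273,.092],(0,0,255)),([.374,-.274,.02],(0,255,0))):
        p=(proj(c,np.array(X))-[x0,y0])*4; print(p); cv2.circle(im,tuple(int(v) for v in p),4,col,-1)
    ims.append(im)
cv2.imwrite("pics/m2.png",cv2.hconcat(ims))
print(T["cam_to_world"]);a=r.get_state();print(a["qpos"],a["tau"])
```

```text
[173.42084357 179.19883328]
[143.00092206 173.11163112]
[208.97515284 203.39486829]
[218.3470036  263.97809463]
[[-0.00344046  0.99192303 -0.12679461  0.42016948]
 [-0.99996259 -0.00441888 -0.00743609 -0.01927375]
 [-0.00793632  0.12676428  0.99190112  0.97968608]
 [ 0.          0.          0.          1.        ]]
[-7.10076590e-01  2.12973817e-01  1.86159017e+00  2.90747836e-05
  1.06888581e+00 -4.28503153e-01] [ 1.23493531e-02 -4.42872691e+01 -3.11745965e+01  5.36636019e-02
  3.67743429e-02 -1.06096129e-04]
```

View pics/m2.png

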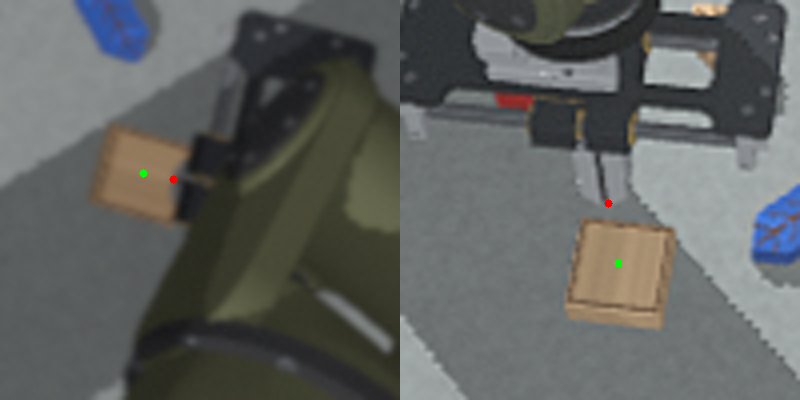

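Run:
```python
from h import *
for k in(0,1):
    S=pickle.load(open(f"side{k}.pkl","rb"));ce,ct,im,cs=blob(S,(277,308))
    w=np.array([plane(S,q,.01)[:2] for q in ct]);print(ce,(plane(S,ce,.01)*1000).round(1),fitangle(w), cv2.contourArea(cs))
```

```text
[276.78974435 307.90607235] [ 373.8 -274.    10. ] ((373.76116943359375, -273.217041015625), (60.701507568359375, 55.66179656982422), 73.52647399902344) 9645.5
[276.80829094 307.897183  ] [ 373.9 -273.9   10. ] ((373.8417663574219, -273.2378845214844), (60.72947692871094, 55.59773635864258), 73.60550689697266) 9632.0
```

```bash
Z='[0,0,0,0,0,0,0,0,0,0,0,0,0,0,0,0,0,0,0,0,0,0,0,0,0,0,0,0,0,0]'
python3 -m handwheel '[0,0,0,0,0,0,0,0,0,0,0,0,0,0,0,0,0,0,0,0,0,0,0,0,0,0,0,0,0,0]' 0 40 | grep open; python3 -m handwheel '[0,0,0,0,0,0,0,0,0,0,0,0,0,0,0,0,0,0,0,0,0,0,0,0,0,0,0,0,0,0]' | grep open
python3 -m handwheel '[-0.1,0,3,0,0,0, -0.1,0,6,0,0,0, -0.1,0,8.9,0,0,0, -0.1,0,8.9,0,0,0, -0.1,0,8.9,0,0,0]'
for i in 1 2 3; do python3 -m handwheel '[0,0,0,0,0,0,0,0,0,0,0,0,0,0,0,0,0,0,0,0,0,0,0,0,0,0,0,0,0,0]' 255 40 | egrep 'force|open|pos'; done
```

```text
opening: 0.0467
opening: 0.0933
t: 5.2
position: [0.3742, -0.2746, 0.0129]
eef_rot: [2.51, 1.887, 0.0]
force: [0.3, 0.0, 0.1]
opening: 0.0939
gripper_force: 0.0
position: [0.3738, -0.2743, 0.012]
force: [0.4, 0.5, 1.2]
opening: 0.047
gripper_force: 0.0
position: [0.3738, -0.2743, 0.0119]
force: [0.1, 0.1, -0.4]
opening: 0.0003
gripper_force: 0.0
position: [0.3739, -0.2743, 0.012]
force: [-0.3, 0.3, -0.6]
opening: 0.0005
gripper_force: 0.0
```

Run:
```python
from h import *
from cell import r, vision
ims=[]
for n,(x0,y0) in(("top",(370,220)),("side",(222,240))):
    c=vision.capture(n);pickle.dump(c,open(f"{n}2.pkl","wb"));ims.append(cv2.resize(c["color"][y0:y0+100,x0:x0+100],(400,400),interpolation=cv2.INTER_CUBIC))
cv2.imwrite("pics/m3.png",cv2.hconcat(ims))
```

```text
(no output)
```

View pics/m3.png

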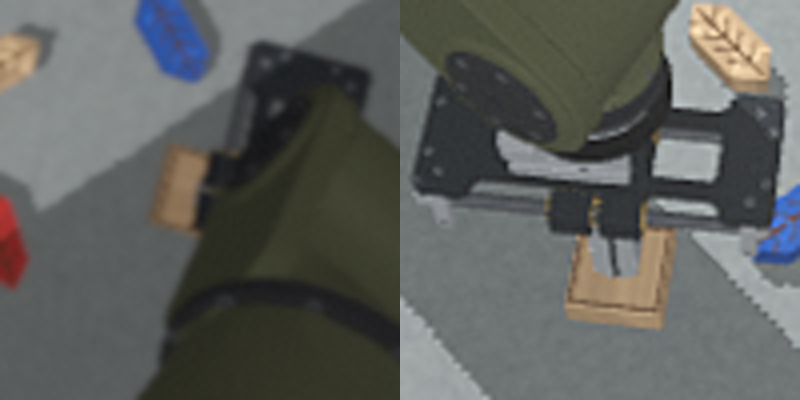

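The view shows the closed tips at about (276,309) px in the side image, sitting on or above the block's top. So they stand higher than the reported pose implies. I'll find the true tip height by touching the block's top gently.

```bash
for i in 1 2 3; do python3 -m handwheel '[0,0,0.05,0,0,0,0,0,0.1,0,0,0,0,0,0.15,0,0,0,0,0,0.2,0,0,0,0,0,0.2,0,0,0]' | egrep 'pos|^force'; done
```

```text
position: [0.3738, -0.2743, 0.0099]
force: [-0.5, -0.1, -0.2]
position: [0.3738, -0.2742, 0.0079]
force: [0.6, -0.0, -0.2]
position: [0.3739, -0.2743, 0.0067]
force: [-4.4, 3.6, 15.0]
```

```bash
python3 -m handwheel '[0,0,-1,0,0,0,0,0,-2,0,0,0,0,0,-3,0,0,0,0,0,-3,0,0,0,0,0,-3,0,0,0]' 0 40 |egrep 'pos|open'
python3 -m handwheel '[0,0,0,0,0,0,0,0,0,0,0,0,0,0,0,0,0,0,0,0,0,0,0,0,0,0,0,0,0,0]' |egrep 'pos|open'
python3 -m handwheel '[0,0,1,0,0,0,0,0,2,0,0,0,0,0,3,0,0,0,0,0,3.5,0,0,0,0,0,3.8,0,0,0]' |egrep 'pos|^force'
python3 -m handwheel '[0,0,0.2,0,0,0,0,0,0.3,0,0,0,0,0,0.4,0,0,0,0,0,0.5,0,0,0,0,0,0.6,0,0,0]' |egrep 'pos|^force'
for i in 1 2; do python3 -m handwheel '[0,0,0,0,0,0,0,0,0,0,0,0,0,0,0,0,0,0,0,0,0,0,0,0,0,0,0,0,0,0]' 255 40 | egrep 'force|open|pos'; done
```

```text
position: [0.3737, -0.2742, 0.0358]
opening: 0.0471
position: [0.3738, -0.2743, 0.0359]
opening: 0.0936
position: [0.3738, -0.2742, -0.0024]
force: [0.0, -0.6, 0.1]
position: [0.3739, -0.2743, -0.0081]
force: [0.4, -0.7, -0.5]
position: [0.3739, -0.2743, -0.008]
force: [-0.1, -0.4, -0.5]
opening: 0.0536
gripper_force: 40.0
position: [0.3738, -0.2743, -0.008]
force: [0.1, -0.1, 1.1]
opening: 0.0539
gripper_force: 40.0
```

```bash
python3 -m handwheel '[0,0,-2,0,0,0, 0,0,-5,0,0,0, 0,0,-8,0,0,0, 0,0,-8,0,0,0, 0,0,-8,0,0,0]' | egrep 'open|gripper|pos' && python3 go.py 638.4 51 50 102.3
```

```text
position: [0.3735, -0.274, 0.0711]
opening: 0.0534
gripper_force: 40.0
t 13.43 at [ 373.5 -274.    71.1] th 73.9 open 53.4 F [ 0.1  0.7 -1.1] grip 39.974321722984314
shift cm [38.58 16.43  2.11] turn deg [ -0.05  -0.04 -28.43]
```

```bash
python3 -m handwheel '[5.3,2.25,0,0,0,-4, 10.6,4.5,0,0,0,-8, 15.9,6.75,0,0,0,-12, 21.2,9,0,0,0,-16, 26.5,11.25,0,0,0,-20]' >/dev/null; python3 go.py 638.4 51 50 102.3
```

```text
t 14.05 at [555.9 -49.2  70.4] th 94.0 open 53.3 F [ 1.  -0.5 -0.4] grip 39.97372269630432
shift cm [9.42 8.93 2.03] turn deg [-0.12 -0.03 -8.3 ]
```

```bash
python3 -m handwheel '[4,3.8,0.8,0,0,-3.6, 8,7.6,1.6,0,0,-7, 9.2,8.7,2,0,0,-8.2, 9.3,8.8,2,0,0,-8.2, 9.3,8.8,2,0,0,-8.2]' >/dev/null; python3 go.py 638.4 51 12 102.3
python3 - <<'E'
from h import *
from cell import r, vision
ims=[]
for n,(x0,y0) in(("top",(205,110)),("side",(295,110))):
    c=vision.capture(n);pickle.dump(c,open(f"{n}3.pkl","wb"));ims.append(cv2.resize(c["color"][y0:y0+150,x0:x0+200],(400,300)))
cv2.imwrite("pics/m4.png",cv2.hconcat(ims))
E
```

```text
t 14.68 at [636.4  46.6  51.7] th 102.0 open 53.6 F [ 0.1 -1.   0.1] grip 39.97426092624664
shift cm [0.39 0.29 3.97] turn deg [-0.04  0.   -0.32]
```

View pics/m4.png

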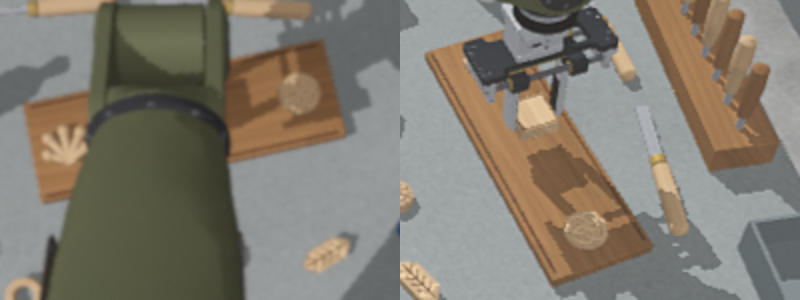

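```bash
python3 -m handwheel '[0.2,0.1,1,0,0,-0.1, 0.3,0.2,2,0,0,-0.2, 0.35,0.25,3,0,0,-0.3, 0.35,0.25,3,0,0,-0.3, 0.35,0.25,3,0,0,-0.3]' >/dev/null; python3 go.py 638.4 51 11 102.3
```

```text
t 15.4 at [638.9  51.7  22.1] th 102.4 open 53.5 F [ 0.6 -1.4  0.8] grip 39.974310994148254
shift cm [-0.06 -0.06  1.11] turn deg [0.01 0.   0.07]
```

```bash
python3 -m handwheel '[-0.05,-0.05,0.3,0,0,0, -0.05,-0.05,0.6,0,0,0, -0.05,-0.05,0.9,0,0,0, -0.05,-0.05,1,0,0,0, -0.05,-0.05,1.05,0,0,0]' |egrep 'pos|^force'
for i in 1 2; do python3 -m handwheel '[0,0,0.02,0,0,0,0,0,0.04,0,0,0,0,0,0.06,0,0,0,0,0,0.08,0,0,0,0,0,0.1,0,0,0]' |egrep 'pos|^force'; done
```

```text
position: [0.6384, 0.0511, 0.0114]
force: [-0.4, 0.5, -0.3]
position: [0.6384, 0.0511, 0.0105]
force: [0.8, 0.6, -0.1]
position: [0.6384, 0.0511, 0.01]
force: [-5.0, -0.3, 7.8]
```

```bash
python3 -m handwheel '[0,0,0,0,0,0,0,0,0,0,0,0,0,0,0,0,0,0,0,0,0,0,0,0,0,0,0,0,0,0]' 0 30 |egrep 'pos|open'
python3 -m handwheel '[0,0,-2,0,0,0,0,0,-4,0,0,0,0,0,-6,0,0,0,0,0,-8,0,0,0,0,0,-8,0,0,0]' |egrep 'pos|open'
python3 go.py 449 -3.9 60 102.3
```

```text
position: [0.6384, 0.0511, 0.0094]
opening: 0.0935
position: [0.6392, 0.0511, 0.0917]
opening: 0.0936
t 18.52 at [639.2  51.1  91.7] th 102.4 open 93.6 F [-1.3  0.1 -0.8] grip 0.0
shift cm [ -1.3  -19.77   3.1 ] turn deg [0.18 0.04 0.07]
```

```bash
python3 -m handwheel '[-0.3,-5,0.5,0,0,0, -0.6,-10,1.2,0,0,0, -0.9,-15,2.1,0,0,0, -1.3,-19.5,3,0,0,0, -1.3,-19.8,3.2,0,0,0]' >/dev/null
python3 -m handwheel '[0,0,0,0,0,0,0,0,0,0,0,0,0,0,0,0,0,0,0,0,0,0,0,0,0,0,0,0,0,0]' >/dev/null; python3 go.py 449 -3.9 -9 102.3
python3 - <<'E'
from h import *
from cell import r, vision
ims=[]
for n,(x0,y0) in(("top",(205,110)),("side",(285,110))):
    c=vision.capture(n);pickle.dump(c,open(f"{n}4.pkl","wb"));ims.append(cv2.resize(c["color"][y0:y0+150,x0:x0+200],(400,300)))
cv2.imwrite("pics/m5.png",cv2.hconcat(ims))
E
```

```text
t 19.77 at [447.9  -4.   57.4] th 102.4 open 93.9 F [ 0.8 -0.2  0.5] grip 0.0
shift cm [-0.02  0.11  6.64] turn deg [-0.   -0.    0.08]
```

View pics/m5.png

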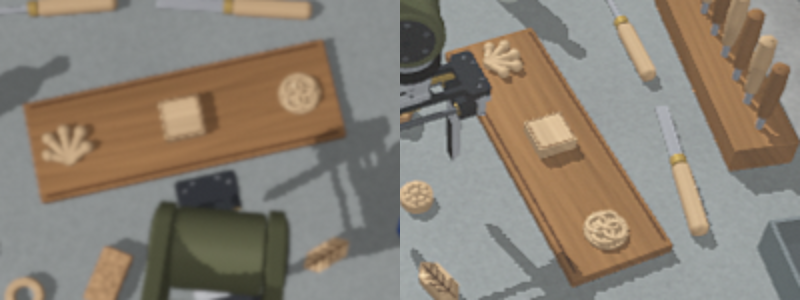

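The block sits on the panel at about (296,168) px in the top view, square to it. The knot is at about (355,157) and the palmette at about (238,182). Next I measure it against the knot and the panel.

```bash
cat > pale.py <<'E'
from h import *
def pale(c,p,half=20,hull=False,k=4):
    x0,y0=p[0]-half,p[1]-half
    im=cv2.resize(c["color"][y0:y0+2*half,x0:x0+2*half],None,fx=k,fy=k,interpolation=cv2.INTER_CUBIC)
    g=cv2.GaussianBlur(im[...,0],(5,5),0);t,m=cv2.threshold(g,0,255,cv2.THRESH_BINARY+cv2.THRESH_OTSU)
    m=cv2.morphologyEx(m,cv2.MORPH_CLOSE,np.ones((9,9)))
    cs=max(cv2.findContours(m,0,1)[0],key=cv2.contourArea);cs=cv2.convexHull(cs)
    M=cv2.moments(cs);to=lambda q:(np.asarray(q,float)+.5)/k-.5+[x0,y0]
    return to([M["m10"]/M["m00"],M["m01"]/M["m00"]]),to(cs[:,0])
E
python3 - <<'E'
from pale import *
T,S=[pickle.load(open(f"{n}4.pkl","rb")) for n in("top","side")]
R={}
for n,a,b,h in(("block",(296,168),(360,177),.028),("knot",(355,157),(388,225),.024),("palm",(238,182),(336,141),.024)):
    pa,ca=pale(T,a);pb,cb=pale(S,b);X,g=tri(T,pa,S,pb)
    w=np.array([plane(T,q,h)[:2] for q in ca]);R[n]=plane(T,pa,h)*1000
    print(n,pa.round(1),pb.round(1),(X*1000).round(1),round(g*1000,1),"top",R[n].round(1),"side",(plane(S,pb,h)*1000).round(1),[np.round(v,1) for v in fitangle(w)])
d=R["knot"]-R["palm"];print("mid",((R["knot"]+R["palm"])/2).round(1),"len",np.linalg.norm(d),"ang",np.degrees(np.arctan2(d[1],d[0])))
ce,ct,im,cs=blob(T,(298,170),half=95)
w=np.array([plane(T,q,.018)[:2] for q in ct]); print("panel",[np.round(v,1) for v in fitangle(w)])
ce,ct,im,cs=blob(S,(293,207),half=14);print("rosette",(plane(S,ce,.01)*1000).round(1))
E
```

```text
block [294.9 168.5] [359.5 175.2] [637.9  54.1  32.8] 0.1 top [639.   54.5  28. ] side [639.3  58.   28. ] [array([638.9,  54.6]), array([53.5, 54.6]), np.float64(9.6)]
knot [353.7 156.3] [387.5 223.9] [ 673.4 -104.1   21.5] 0.3 top [ 672.6 -103.9   24. ] side [ 672.8 -105.7   24. ] [array([ 672.4, -103.4]), array([56.5, 54.6]), np.float64(20.9)]
palm [237.  182.1] [332.3 131.3] [594.  200.7  62. ] 4.3 top [603.5 209.8  24. ] side [600.5 238.4  24. ] [array([603.2, 208.2]), array([54.2, 64.4]), np.float64(1.7)]
mid [638.  53.  24.] len 321.25132242081946 ang -77.58503781665277
panel [array([637.6,  50.3]), array([141.1, 420.2]), np.float64(12.2)]
rosette [448.6  -6.7  10. ]
```

The block lies within about 1–2 mm of the middle and was released square. For the rosette I squeeze lightly once, turn 90° and grip again, so it is centred both ways.

```bash
python3 -m handwheel '[0,0.1,2,0,0,0, 0,0.1,4,0,0,0, 0,0.1,5.5,0,0,0, 0,0.1,6.4,0,0,0, 0,0.1,6.7,0,0,0]' 0 8|egrep 'pos|^force'
for i in 1 2; do python3 -m handwheel '[0,0,0,0,0,0,0,0,0,0,0,0,0,0,0,0,0,0,0,0,0,0,0,0,0,0,0,0,0,0]' 255 8|egrep 'pos|force|open'; done
```

```text
position: [0.4487, -0.0038, -0.0098]
force: [0.0, -0.3, 0.2]
position: [0.4488, -0.0038, -0.0095]
force: [-0.4, -0.3, 0.5]
opening: 0.0474
gripper_force: 0.0
position: [0.4488, -0.0038, -0.0095]
force: [-0.8, -0.0, 1.2]
opening: 0.0435
gripper_force: 8.0
```

```bash
python3 -m handwheel '[0,0,0,0,0,0,0,0,0,0,0,0,0,0,0,0,0,0,0,0,0,10,0,0,0,0,0,20,0,0,0,0,0,30]' 60 8 2>&1|egrep 'pos|open'
python3 -m handwheel '[0,0,0,0,0,0,0,0,0,0,0,0,0,0,0,0,0,10,0,0,0,0,0,20,0,0,0,0,0,30]' 60 8|egrep 'pos|open'
python3 -m handwheel '[0,0,0,0,0,10,0,0,0,0,0,20,0,0,0,0,0,30,0,0,0,0,0,40,0,0,0,0,0,50]'|egrep 'pos|open'
python3 -m handwheel '[0,0,0,0,0,5,0,0,0,0,0,10,0,0,0,0,0,10,0,0,0,0,0,10,0,0,0,0,0,10]'|egrep 'pos|open'; python3 go.py 448.8 -3.8 -9.5 12.4
```

```text
position: [0.4487, -0.0038, -0.0096]
opening: 0.0718
position: [0.4487, -0.0038, -0.0096]
opening: 0.0717
position: [0.4487, -0.0038, -0.0096]
opening: 0.0719
t 23.62 at [448.7  -3.8  -9.6] th 12.4 open 71.9 F [0.6 0.2 0.3] grip 0.0
shift cm [ 0.01  0.   -0.01] turn deg [0.   0.   0.04]
```

```bash
python3 -m handwheel '[0,0,0,0,0,0,0,0,0,0,0,0,0,0,0,0,0,0,0,0,0,0,0,0,0,0,0,0,0,0]' 255 25|egrep 'pos|force|open'
python3 -m handwheel '[0,0,-1,0,0,0,0,0,-4,0,0,0,0,0,-8,0,0,0,0,0,-8,0,0,0,0,0,-8,0,0,0]'|egrep 'pos|force|open'; python3 go.py 638.4 51.1 50 12.4
```

```text
position: [0.4488, -0.0038, -0.0095]
force: [0.3, -0.4, -1.0]
opening: 0.0428
gripper_force: 25.0
position: [0.4485, -0.0038, 0.0702]
force: [1.0, 0.8, -0.5]
opening: 0.0433
gripper_force: 25.0
t 24.88 at [448.5  -3.8  70.2] th 12.4 open 43.3 F [ 1.   0.8 -0.5] grip 24.999874855857342
shift cm [19.73 -1.29  2.02] turn deg [-0.    0.01 -0.03]
```

```bash
python3 -m handwheel '[5,-0.3,0,0,0,0,10,-0.6,0,0,0,0,15,-0.9,0.5,0,0,0,19.7,-1.3,1.5,0,0,0,19.7,-1.3,2,0,0,0]'>/dev/null
python3 -m handwheel '[0,0,0,0,0,0,0,0,0.4,0,0,0,0,0,0.8,0,0,0,0,0,0.8,0,0,0,0,0,0.8,0,0,0]'>/dev/null; python3 go.py 638.4 51.1 29.5 12.4
```

```text
t 26.12 at [638.4  51.1  42.7] th 12.4 open 43.1 F [ 0.6  0.3 -0.6] grip 24.999839108786546
shift cm [ 0.   -0.    1.32] turn deg [ 0.   -0.02 -0.03]
```

```bash
python3 -m handwheel '[0,0,0.4,0,0,0,0,0,0.8,0,0,0,0,0,1.1,0,0,0,0,0,1.25,0,0,0,0,0,1.3,0,0,0]'|egrep 'pos|^force'
for i in 1 2; do python3 -m handwheel '[0,0,0.02,0,0,0,0,0,0.04,0,0,0,0,0,0.06,0,0,0,0,0,0.08,0,0,0,0,0,0.08,0,0,0]' |egrep 'pos|^force'; done
```

```text
position: [0.6384, 0.0511, 0.0293]
force: [-0.4, 0.4, -0.4]
position: [0.6384, 0.0511, 0.0286]
force: [-0.1, -0.2, 0.6]
position: [0.6384, 0.0511, 0.0285]
force: [-3.3, -1.0, 7.1]
```

```bash
python3 -m handwheel '[0,0,0,0,0,0,0,0,0,0,0,0,0,0,0,0,0,0,0,0,0,0,0,0,0,0,0,0,0,0]' 0 30 |egrep 'pos|open'
python3 -m handwheel '[0,0,-2,0,0,0,0,0,-4,0,0,0,0,0,-5,0,0,0,0,0,-5,0,0,-5,0,0,-5,0,0,-15]' |egrep 'pos|open'
python3 -m handwheel '[0,0,0,0,0,-10,0,0,0,0,0,-20,0,0,0,0,0,-30,0,0,0,0,0,-40,0,0,0,0,0,-50]' >/dev/null
python3 go.py 456.8 -140 60 120
```

```text
position: [0.6384, 0.0511, 0.0278]
opening: 0.0897
position: [0.6385, 0.0511, 0.0787]
opening: 0.094
t 29.88 at [638.4  51.1  78.5] th 77.7 open 93.8 F [-0.4 -0.5 -0.2] grip 0.0
shift cm [-22.55 -13.67   1.84] turn deg [ 2.00e-02  0.00e+00 -4.23e+01]
```

```bash
python3 -m handwheel '[-4.5,-2.7,0.3,0,0,-8.5,-9,-5.4,0.6,0,0,-17,-13.5,-8.2,1,0,0,-25.5,-18,-10.9,1.4,0,0,-34,-22.4,-13.6,1.8,0,0,-42]' >/dev/null
python3 -m handwheel '[0,0,0,0,0,0,0,0,0,0,0,0,0,0,0,0,0,0,0,0,0,0,0,0,0,0,0,0,0,0]'>/dev/null
python3 go.py 456.8 -140 -9 120
python3 - <<'E'
from pale import *
from cell import r, vision
T,S=[vision.capture(n) for n in("top","side")]
cv2.imwrite("pics/m6.png",cv2.hconcat([cv2.resize(c["color"][y0:y0+150,x0:x0+200],(400,300)) for c,x0,y0 in((T,205,110),(S,285,110))]))
E
```

```text
t 31.12 at [ 456.9 -137.4   59.8] th 119.4 open 94.0 F [-0.1  0.4  0.1] grip 0.0
shift cm [-0.22 -0.14  6.88] turn deg [-0.  -0.  -0.6]
```

View pics/m6.png

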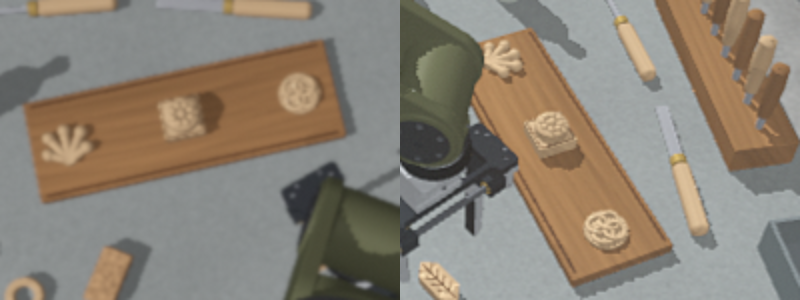

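The rosette sits centred on the block at about (295,168) px in the top view. Next is the leaf.

```bash
python3 -m handwheel '[-0.2,-0.1,2,0,0,-0.5,-0.2,-0.14,4,0,0,-0.6,-0.2,-0.14,5.5,0,0,-0.6,-0.2,-0.14,6.5,0,0,-0.6,-0.2,-0.14,6.9,0,0,-0.6]' |egrep 'pos|^force'
for i in 1 2; do python3 -m handwheel '[0,0,0,0,0,0,0,0,0,0,0,0,0,0,0,0,0,0,0,0,0,0,0,0,0,0,0,0,0,0]' 255 30|egrep 'pos|force|open'; done
python3 -m handwheel '[0,0,-1,0,0,0,0,0,-4,0,0,0,0,0,-8,0,0,0,0,0,-8,0,0,0,0,0,-8,0,0,0]'|egrep 'pos|force|open'; python3 go.py 655.4 -27.1 50 102.3
```

```text
position: [0.4564, -0.1401, -0.0095]
force: [-0.9, 0.4, -0.2]
position: [0.4565, -0.1402, -0.0091]
force: [0.0, -0.3, 0.2]
opening: 0.0473
gripper_force: 0.0
position: [0.4565, -0.1402, -0.0091]
force: [0.2, 0.4, 0.6]
opening: 0.0293
gripper_force: 30.0
position: [0.4562, -0.1401, 0.0706]
force: [-0.2, 1.4, -0.3]
opening: 0.0293
gripper_force: 30.0
t 33.73 at [ 456.2 -140.1   70.6] th 120.0 open 29.3 F [-0.2  1.4 -0.3] grip 29.999897181987762
shift cm [-0.16 22.9   2.06] turn deg [-1.000e-02 -1.000e-02  1.767e+01]
```

```bash
python3 -m handwheel '[0,5.5,0,0,0,4,0,11,0,0,0,8,-0.1,16.5,0,0,0,13,-0.1,22,0,0,0,17,-0.15,22.9,0,0,0,17.6]'>/dev/null
python3 -m handwheel '[0,0,0.5,0,0,0,0,0,1.5,0,0,0,0,0,2.2,0,0,0,0,0,2.2,0,0,0,0,0,2.2,0,0,0]'>/dev/null; python3 go.py 655.4 -27.1 10 102.3
```

```text
t 34.98 at [655.6 -27.3  49.2] th 102.4 open 29.7 F [ 0.3 -0.5 -0.3] grip 29.99989539384842
shift cm [ 0.02 -0.02  3.92] turn deg [0.02 0.01 0.06]
```

```bash
python3 -m handwheel '[0,0,1,0,0,0,0,0,2,0,0,0,0,0,3,0,0,0,0,0,3.7,0,0,0,0,0,3.9,0,0,0]'|egrep 'pos|^force'
for i in 1 2; do python3 -m handwheel '[0,0,0.02,0,0,0,0,0,0.04,0,0,0,0,0,0.06,0,0,0,0,0,0.08,0,0,0,0,0,0.08,0,0,0]' |egrep 'pos|^force'; done
```

```text
position: [0.6554, -0.027, 0.0092]
force: [-0.6, 0.1, 0.6]
position: [0.6556, -0.0271, 0.0091]
force: [0.2, 0.5, 0.0]
position: [0.6556, -0.0271, 0.0089]
force: [-4.1, -0.0, 7.0]
```

```bash
python3 -m handwheel '[0,0,0,0,0,0,0,0,0,0,0,0,0,0,0,0,0,0,0,0,0,0,0,0,0,0,0,0,0,0]' 0 8 |egrep 'pos|open'
python3 -m handwheel '[0,0,-2,0,0,0,0,0,-4,0,0,0,0,0,-7,0,0,0,0,0,-7.5,0,0,5,0,0,-7.5,0,0,15]' |egrep 'pos|open'
python3 go.py 403.1 261.6 60 12.3
```

```text
position: [0.6556, -0.0271, 0.0082]
opening: 0.0762
position: [0.6563, -0.0271, 0.086]
opening: 0.0941
t 38.1 at [656.3 -27.1  86. ] th 87.1 open 94.1 F [-0.4  0.5 -1.2] grip 0.0
shift cm [ 27.56 -26.75   2.51] turn deg [ 0.16 -0.11 74.82]
```

```bash
python3 -m handwheel '[4,-3.9,0,0,0,10,8,-7.8,0,0,0,20,12,-11.7,0,0,0,30,16,-15.6,0,0,0,40,20,-19.5,0,0,0,50]' >/dev/null
python3 go.py 403.1 261.6 60 12.3
```

```text
t 38.73 at [469.2 183.   85. ] th 37.0 open 94.0 F [1.7 0.4 1. ] grip 0.0
shift cm [ -0.55 -10.26   2.49] turn deg [ 2.000e-02 -1.400e-01  2.473e+01]
```

```bash
python3 -m handwheel '[-0.2,-4,0.8,0,0,9,-0.4,-8,1.6,0,0,17,-0.5,-10.1,2.4,0,0,24.6,-0.5,-10.1,2.4,0,0,24.6,-0.5,-10.1,2.4,0,0,24.6]' >/dev/null
python3 go.py 403.1 261.6 -9 12.3
python3 - <<'E'
from pale import *
from cell import r, vision
T,S=[vision.capture(n) for n in("top","side")]
cv2.imwrite("pics/m7.png",cv2.hconcat([cv2.resize(c["color"][y0:y0+150,x0:x0+200],(400,300)) for c,x0,y0 in((T,205,110),(S,285,110))]))
pickle.dump((T,S),open("leafpl.pkl","wb"))
for n,p,q,h in(("leaf",(326,162),(374,199),.026),("knot",(355,157),(388,225),.024)):
    a,ca=pale(T,p,half=13 if n=="leaf" else 20);b,cb=pale(S,q,half=13 if n=="leaf" else 20);X,g=tri(T,a,S,b);print(n,a,b,(X*1000).round(1),(plane(T,a,h)*1000).round(1),fitangle(np.array([plane(T,u,h)[:2] for u in ca])))
E
```

```text
t 39.35 at [405.6 258.7  60.3] th 12.9 open 93.9 F [-0.8  0.1 -0. ] grip 0.0
shift cm [-0.19 -0.34  6.93] turn deg [-0.02 -0.09  0.62]
leaf [324.30742379 162.10005465] [373.1736422  197.76391376] [655.7 -24.5  30.6] [656.6 -24.5  26. ] ((656.6627197265625, -24.538619995117188), (33.39570236206055, 66.79755401611328), 12.253619194030762)
knot [353.71058367 156.35967252] [387.47506063 223.95693421] [ 673.3 -104.1   21.5] [ 672.5 -103.9   24. ] ((672.5809326171875, -104.01380157470703), (54.96800231933594, 56.626708984375), 63.08047866821289)
```

View pics/m7.png

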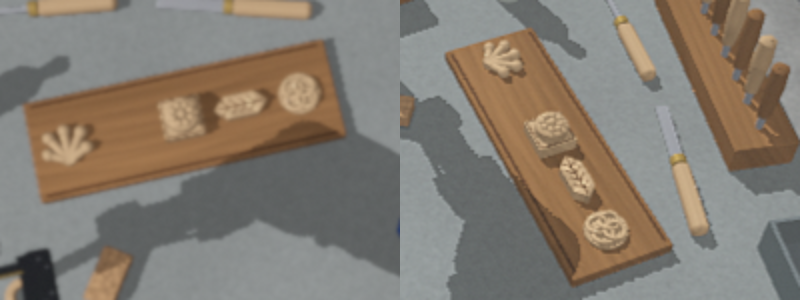

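The leaf is at about (324,162) px in the top view, midway between block and knot, with its points along the row. Next is the ring.

```bash
python3 -m handwheel '[-0.1,-0.2,2,0,0,0.5,-0.15,-0.3,4,0,0,0.6,-0.15,-0.3,5.5,0,0,0.6,-0.15,-0.3,6.5,0,0,0.6,-0.15,-0.3,6.9,0,0,0.6]' |egrep 'pos|^force'
for i in 1 2; do python3 -m handwheel '[0,0,0,0,0,0,0,0,0,0,0,0,0,0,0,0,0,0,0,0,0,0,0,0,0,0,0,0,0,0]' 255 8|egrep 'pos|force|open'; done
python3 -m handwheel '[0,0,0,0,0,0,0,0,0,0,0,0,0,0,0,0,0,-10,0,0,0,0,0,-20,0,0,0,0,0,-30]' 40 8|egrep 'pos|open'
python3 -m handwheel '[0,0,0,0,0,-10,0,0,0,0,0,-20,0,0,0,0,0,-30,0,0,0,0,0,-40,0,0,0,0,0,-50]'|egrep 'pos|open'
python3 -m handwheel '[0,0,0,0,0,-5,0,0,0,0,0,-10,0,0,0,0,0,-10,0,0,0,0,0,-10,0,0,0,0,0,-10]'|egrep 'pos|open'
python3 -m handwheel '[0,0,0,0,0,0,0,0,0,0,0,0,0,0,0,0,0,0,0,0,0,0,0,0,0,0,0,0,0,0]' 255 25|egrep 'pos|force|open'
python3 -m handwheel '[0,0,-1,0,0,0,0,0,-4,0,0,0,0,0,-8,0,0,0,0,0,-8,0,0,0,0,0,-8,0,0,0]'|egrep 'pos|force|open'; python3 go.py 621.4 129.3 60 102.3
```

```text
position: [0.4027, 0.2614, -0.0101]
force: [-0.1, -0.1, 0.1]
position: [0.4026, 0.2616, -0.0096]
force: [0.2, -0.3, 1.5]
opening: 0.0507
gripper_force: 8.0
position: [0.4026, 0.2616, -0.0097]
force: [0.1, -0.1, 4.1]
opening: 0.0506
gripper_force: 8.0
position: [0.4025, 0.2614, -0.0099]
opening: 0.079
position: [0.4025, 0.2614, -0.0099]
opening: 0.0794
position: [0.4025, 0.2615, -0.0098]
opening: 0.0798
position: [0.4026, 0.2615, -0.0097]
force: [0.5, 0.5, 0.1]
opening: 0.0486
gripper_force: 25.0
position: [0.4023, 0.2614, 0.0701]
force: [-0.2, -0.1, -0.4]
opening: 0.0484
gripper_force: 25.0
t 44.45 at [402.3 261.4  70.1] th 102.2 open 48.4 F [-0.2 -0.1 -0.4] grip 24.999950034543872
shift cm [-17.53  18.63   1.  ] turn deg [-0.01  0.   -0.13]
```

```bash
python3 -m handwheel '[-4,4.2,0,0,0,0,-8,8.5,0,0,0,0,-12,12.8,0,0,0,0,-16,17,0,0,0,0,-17.5,18.6,0,0,0,0]'>/dev/null
python3 -m handwheel '[0,0,0.5,0,0,0,0,0,1.5,0,0,0,0,0,2.2,0,0,0,0,0,2.2,0,0,0,0,0,2.2,0,0,0]'>/dev/null; python3 go.py 621.4 129.3 9.5 102.3
python3 - <<'E'
from pale import *
from cell import r, vision
S=vision.capture("side")
cv2.imwrite("pics/m8.png",cv2.resize(S["color"][90:190,270:400],(520,400)))
E
```

```text
t 45.7 at [621.2 130.   48.5] th 102.2 open 49.0 F [ 0.5 -0.1  0.3] grip 24.99989317730069
shift cm [-0.07  0.    3.9 ] turn deg [ 0.02  0.   -0.11]
```

View pics/m8.png

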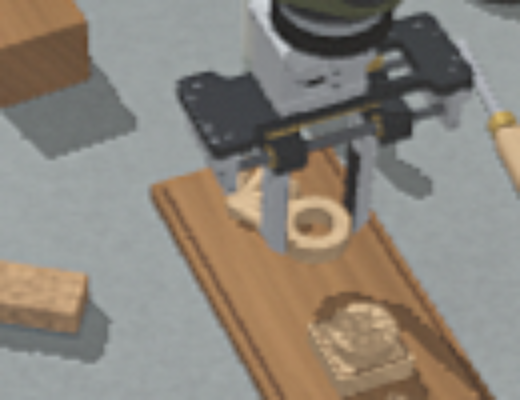

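The ring is held level between the pads over its place, at about (348,146) px in the side view. I lower it now.

```bash
python3 -m handwheel '[-0.07,0,1,0,0,0,-0.07,0,2,0,0,0,-0.07,0,3,0,0,0,-0.07,0,3.7,0,0,0,-0.07,0,3.9,0,0,0]'|egrep 'pos|^force'
for i in 1 2; do python3 -m handwheel '[0,0,0.02,0,0,0,0,0,0.04,0,0,0,0,0,0.06,0,0,0,0,0,0.08,0,0,0,0,0,0.08,0,0,0]' |egrep 'pos|^force'; done
```

```text
position: [0.6212, 0.1289, 0.0086]
force: [-0.2, -0.2, 0.6]
position: [0.6214, 0.1289, 0.0085]
force: [-0.1, -1.3, -0.2]
position: [0.6215, 0.129, 0.0082]
force: [-3.7, -1.3, 6.7]
```

Release, rise, back off and check.

```bash
python3 -m handwheel '[0,0,0,0,0,0,0,0,0,0,0,0,0,0,0,0,0,0,0,0,0,0,0,0,0,0,0,0,0,0]' 0 25 |egrep 'pos|open'
python3 -m handwheel '[0,0,-2,0,0,0,0,0,-4,0,0,0,0,0,-7,0,0,0,0,0,-10,0,0,0,0,0,-10,0,0,0]' |egrep 'pos|open'
python3 -m handwheel '[0,-5,0,0,0,0,0,-10,0,0,0,0,0,-15,0,0,0,0,0,-20,0,0,0,0,0,-22,0,0,0,0]' |egrep 'pos'
python3 -m handwheel '[0,0,0,0,0,0,0,0,0,0,0,0,0,0,0,0,0,0,0,0,0,0,0,0,0,0,0,0,0,0]' >/dev/null
python3 - <<'E'
from pale import *
from cell import r, vision
T,S=[vision.capture(n) for n in("top","side")]
cv2.imwrite("pics/m9.png",cv2.hconcat([cv2.resize(c["color"][y0:y0+150,x0:x0+200],(400,300)) for c,x0,y0 in((T,205,110),(S,260,110))]))
for n,p,q,h,k in(("ring",(265,174),(346,150),.026,13),("leaf",(324,162),(374,199),.026,13),("knot",(355,157),(388,225),.024,20),("blk/ros",(295,168),(360,174),.035,14)):
    a,ca=pale(T,p,half=k);b,cb=pale(S,q,half=k);X,g=tri(T,a,S,b);print(n,a.round(1),(X*1000).round(1),(plane(T,a,h)*1000).round(1))
ce,_,_,_=blob(S,(277,163));print("sanding side px",ce)
print(r.get_state()["t"])
E
```

```text
position: [0.6214, 0.129, 0.0076]
opening: 0.0934
position: [0.6228, 0.1292, 0.1116]
opening: 0.094
position: [0.4041, 0.0822, 0.1075]
ring [266.4 174.9] [621.4 130.2  30.5] [622.3 130.9  26. ]
leaf [324.6 162.1] [655.5 -25.3  31.6] [656.7 -25.3  26. ]
knot [353.7 156.3] [ 673.4 -104.1   21.5] [ 672.6 -103.9   24. ]
blk/ros [294.3 168.9] [638.4  55.6  30.5] [636.4  55.3  35. ]
sanding side px [277.25950467 163.44317096]
50.225
```

View pics/m9.png

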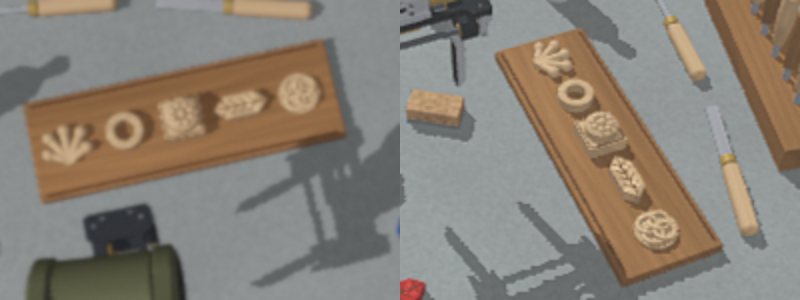

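The row is complete: ring at about (266,175), block with rosette at (294,169) and leaf at (325,162) px, evenly spaced along the row. The cork block is where it was.

```bash
python3 -c "
from cell import r
print(r.sign_off())"
```

```text
the job is handed in; nothing more can be done
None
```

I laid the row as asked and handed the job in at about 50 s: block midway between knot and palmette with the rosette on top, leaf and ring either side, every piece within about 2 mm of its place in the last camera check; I did not touch the mallet or the cork block.

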